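# Open the torch's fuel valve with the pin wrench

## Robot

A 6-joint arm with a two-finger parallel gripper is mounted at the origin on the work surface. World frame = base frame: x ahead of the robot, y to its left, z up, the work surface at z = 0. Lengths are in mm, angles in rad, forces in N, time in s.
With the tool pointing down it reaches from about 425 to 950 mm from the base axis. Payload 3.5 kg.
Tool frame: the origin (TCP) lies midway between the tips of the shut fingers; the grasp point (between the pads) lies 19 mm behind it; z points along the fingers, y is the line along which they close (so a half turn about z gives the same grasp; the last joint's range is limited). The gripper opens to 85 mm and grips with 20 to 120 N. Pads are 22 mm wide; open, the fingers measure 114 mm over their backs; the gripper's body (76 mm by 85 mm) begins 54 mm behind the grasp point. The pads swing forward as they close: fully open they stand 13 mm farther back than shut.
Start: joints at [1.108, 0.286, 1.577, -0, 1.279, -0.15], TCP at [207.677, 642.243, 197.025] pointing down, gripper open.
Joint ranges: [-2.77, 2.77], [-0.9, 2.22], [0.21, 2.48], [-1.53, 4.67], [0.24, 2.81], [-2.84, 2.84]. Speed limits (rad/s): [2.79, 2.79, 3.14, 3.14, 3.14, 3.14].

## Interface

Orientations are given as [roll, pitch, yaw] about the fixed x, y, z axes, in that order (R = Rz(yaw) Ry(pitch) Rx(roll)).
In Python, from cell import bot, vision gives the robot as it stands.
- The arm moves only by the shell command python3 -m creep 'ROWS' [OPENING] [FORCE]. ROWS is text: rows parted by semicolons, each of 4 numbers parted by spaces: the shift along the world's x, y, z scaled (see below), then the turn about the world's z scaled (see below). In form: x y z yaw; .... A call has exactly 8 rows; each row is the pose to reach, as a shift and turn from the pose commanded when the call began, turning the shorter way round; what a row does not reach only later rows make up. The controller multiplies each number of a shift by 12 cm and each number of a turn by 360 degrees. A row lasts 1/12 s, in which the tool goes at most 41.7 mm and 7.16 degrees, less where a joint would pass 70% of its speed; a pose out of reach is approached as far as the arm can. A call with a number of a shift or a turn outside -1 to 1 is refused whole. A call with a gripper value outside its range is refused whole. OPENING is the opening, from 0 (shut) to 1 (fully open), set as the call begins (- or left out, the last holds). The fingers move at their own pace and stop on an object; FORCE is the grip in N (left out, the last holds). Time passes only in rows, so rows that repeat a pose let the fingers close, or fill a call up. It gives the time, the measured TCP pose, the force, the opening and the grip force at its end, in the units of the state.
- bot.read_state(): the state, without advancing time (a new reading comes with each control period).
- vision.snapshot(name): name is "side" or "top"; returns the picture (480x640x3 uint8, blue, green, red); there is no depth.
- vision.camera_params(name): a dict with "intrinsics" (3x3 intrinsics, pixels), "pose" (4x4, takes a point from camera to world coordinates). Camera axes: x right, y down, z forward; pixel columns grow to the right and rows downward; lengths in mm; the calibration is good to about 2 mm. A picture is of the moment at which its call begins. camera_params takes no time and is no camera call.
- bot.hand_in(): hands the job in; it is judged then, once.
Trained networks look in the newest picture that a camera, given by its name, has taken for a name from the list of things; names that differ only in an ending like _2 or _b are one class to them, and where a whole thing is asked for, a point or a joint stands for the part that bears it (a point fixed in the world has none). Each returns a list of dicts, best first, with "p" (0 to 1); they miss things now and then, are a little off and sometimes report something else, mostly with a low value. They report only what shows in the picture. A call takes as long as a camera call. They do not tell look-alikes from the thing itself.
- vision.look_for(query, camera): "point" ([column, row] in pixels, amid what is visible of it).
- vision.trace(query, camera): "pixels" (480x640 bool, what is visible of it) and "point" ([column, row] in pixels, amid what is visible of it).
The state is a dict: "t": time; "joint_positions": joint angles; "dq": joint speeds; "joint_torque": joint torques, N m; "eef_pos": TCP position; "tool_rot": TCP orientation; "force": force on the tool from outside, world axes, zero at the start; "wrist_torque": the same for the moment, N m; "opening": opening from 0.0 (shut) to 1.0 (fully open); "gripper_force": force on a finger pad.
Only numpy, scipy, OpenCV 4.12 (cv2) and the standard library are available. Lean on these libraries where they do the work, as an engineer would, in place of code of your own. Each camera call takes 0.05 s, during which the arm holds its last target. There are 200 camera calls.

## Task

Open the red fuel valve on the jeweller's bench with the two-pin wrench (the one with the upright yellow grip): turn the red wheel anticlockwise, seen from above, until its white arm points at the green strip on the back wall of its box. The walls allow only a short swing, so set the wrench's pins between the wheel's arms, swing, lift, go back, reseat and swing again; leave the wrench standing seated on the red wheel, and leave the teal valve as it is.

Things in the scene. Friction and masses are not known exactly. Their poses are not given: they have to be found in the camera images.
- wrench: Pin wrench standing level on pins and foot, 0.25 kg. Origin midway between the pins at their lower ends; +x along the bar to the grip, z up. In mm: bar x -42 to 115, 24 wide, z 18 to 26; pins d 9, round-ended, at x -30 and 30; foot x 98 to 112, 36 wide, z 0 to 18; yellow upright grip centred at x 85, 50 long, 16 wide (y), z 26 to 84: hold its upper 25 from above, so fingers pass over the walls.
- fuel_seat (a point): On the red wheel's axis at its box's floor, 16 mm above the bench. z up, -x out of the pocket's mouth. In mm: floor x -128 to 64, y +-90; walls 8 thick, 40 high, inner faces x 56 and y +-56, sides start at x -46. Seated: wrench origin here, pins in opposite gaps between arms, foot on the floor; wrench +x can then swing 41 deg either side of -x. Green strip on the back wall: y -22 to 46.
- fuel_valve (a joint): Red wheel's angle, rad, grows anticlockwise; starts 0 to 0.35, stop at 2.5; stays put (0.12 N m friction). Hub radius 13 mm, 14 high; six arms 9 mm thick to radius 40, 3.5 to 12.5 above the floor. In the seat frame, anticlockwise from +x, gap middles point at 2.513 + value + n x 1.047 (pins have 11 deg play each way), the white arm at 4.084 + value; green begins at value 1.85.
- oxy_valve (a joint): Angle (rad, 0 to 0.35 at the start) of the teal wheel in the other, otherwise identical box beside the red one: a bystander, to be left as it is. Which of the two boxes stands on the left varies.
Things that resemble listed ones, but are neither listed nor needed, are in the scene too. What is shaped like the wrench but brown or purple is not meant.

How it is judged:
By the outcome, as a careful person would: the job done as asked, in the order asked, and still so for the second after the job is handed in, with the robot touching nothing.
It also fails if it takes over 53 s, if anything falls off the work surface, if the arm or the gripper's body presses on something with over 40 N, if the wrist force passes 120 N, or if a joint passes its speed limit or range.

## Working session

There is one attempt and no reset: what is moved stays moved. The work goes in short steps, Python scripts to look and compute and a shell command to move; the robot and the scene stay as the last step left them, time stands still between calls to the robot, and variables do not carry over. Pictures are saved under pics/ and viewed, at most 10 in all, crops included, and the job is handed in when it is done.

```bash
mkdir -p pics
cat > h.py <<'E'
import numpy as np, cv2
from cell import bot, vision
def ray(cam,px):
    p=vision.camera_params(cam);K=np.array(p["intrinsics"]);T=np.array(p["pose"])
    d=T[:3,:3]@np.linalg.solve(K,[px[0],px[1],1.]);return T[:3,3],d
def onz(cam,px,z):
    o,d=ray(cam,px);return o+d*(z-o[2])/d[2]
def proj(cam,P):
    p=vision.camera_params(cam);K=np.array(p["intrinsics"]);T=np.array(p["pose"])
    c=T[:3,:3].T@(np.atleast_2d(P).T-T[:3,3:4]);u=K@c;return (u[:2]/u[2]).T
def tri(a,b):
    A=[];y=[]
    for cam,px in (a,b):
        o,d=ray(cam,px);d=d/np.linalg.norm(d);M=np.eye(3)-np.outer(d,d);A.append(M);y.append(M@o)
    return np.linalg.lstsq(np.vstack(A),np.hstack(y),rcond=None)[0]
E
python3 - <<'E'
from h import *
np.set_printoptions(precision=1,suppress=True)
for c in("top","side"):
    im=vision.snapshot(c);cv2.imwrite(f"pics/{c}0.png",im)
    print(c,np.array(vision.camera_params(c)["pose"]))
    for q in("wrench","fuel_valve","oxy_valve"):
        print(q,[(np.round(r["point"]),round(r["p"],2)) for r in vision.look_for(q,c)])
E
```

```text
top [[   0.    -1.     0.2  351.7]
 [  -1.    -0.    -0.     5.2]
 [   0.    -0.2   -1.  1041.6]
 [   0.     0.     0.     1. ]]
wrench [(array([436., 307.]), 0.98), (array([288., 310.]), 0.93), (array([532., 356.]), 0.84), (array([503., 257.]), 0.8)]
fuel_valve [(array([262., 174.]), 0.84)]
oxy_valve [(array([389., 174.]), 0.57)]
side [[   1.    -0.1    0.1  366.6]
 [  -0.2   -0.7    0.7 -754.8]
 [   0.    -0.7   -0.7  807.8]
 [   0.     0.     0.     1. ]]
wrench [(array([231., 440.]), 0.98), (array([268., 223.]), 0.95), (array([291., 331.]), 0.83), (array([346., 395.]), 0.74)]
fuel_valve [(array([374., 195.]), 0.81)]
oxy_valve [(array([418., 278.]), 0.61)]
```

View pics/top0.png

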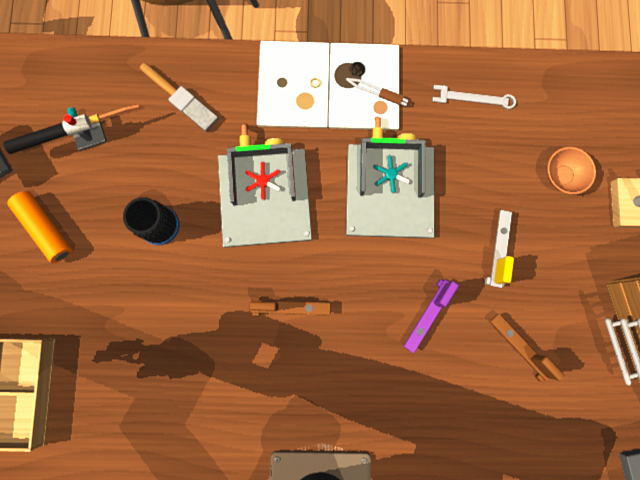

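View pics/side0.png

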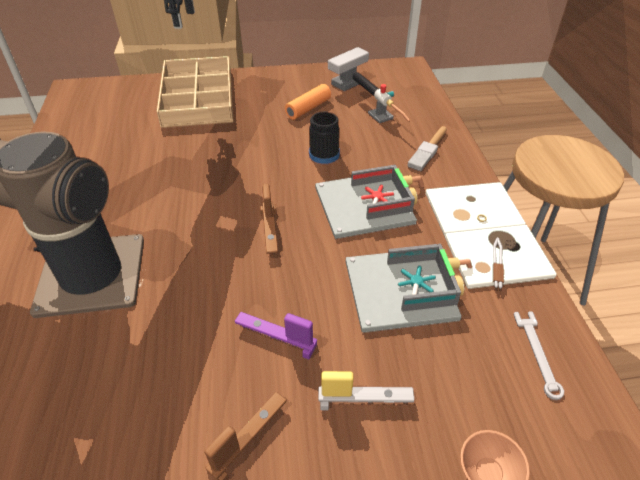

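The yellow-gripped wrench is at top (503,257), side (346,395). The look-alikes are purple (432,315) and brown (288,308) and (528,347) in the top view. Only the first has a yellow grip. The red wheel is in the left box at top (262,181) and the teal one is on the right at (391,174).

```bash
cat > fit.py <<'E'
from h import *
from scipy.optimize import minimize
def box(x0,x1,y0,y1,z0,z1): return np.array([[x,y,z] for x in(x0,x1) for y in(y0,y1) for z in(z0,z1)],float)
WR=[box(-42,115,-12,12,18,26),box(98,112,-18,18,0,18),box(60,110,-8,8,26,84)]
GRIP=[WR[2]]
def place(P,p,z):
    c,s=np.cos(p[2]),np.sin(p[2]);return P@np.array([[c,s,0],[-s,c,0],[0,0,1]])+[p[0],p[1],z]
def sil(cam,parts,p,z):
    m=np.zeros((1920,2560),np.uint8)
    for P in parts:
        h=cv2.convexHull(((proj(cam,place(P,p,z))+.5)*4-.5).round().astype(np.int32));cv2.fillConvexPoly(m,h,255)
    return cv2.resize(m,(640,480),interpolation=cv2.INTER_AREA)/255.
def fit(masks,parts,p0,z=0,step=(8,8,.15),off=False):
    f=lambda p:sum(np.abs(sil(c,parts,[p[0],p[1],p[2]],z)-m).sum()/m.sum() for c,m in masks.items())
    S=np.vstack([p0]+[np.array(p0)+np.eye(3)[i]*step[i] for i in range(3)])
    r=minimize(f,p0,method="Nelder-Mead",options=dict(initial_simplex=S,xatol=.02,fatol=1e-4));return r.x,r.fun
def near(q,cam,pt):
    r=vision.trace(q,cam);return min(r,key=lambda d:np.hypot(*(np.array(d["point"])-pt)))
E
cat > m1.py <<'E'
from fit import *
np.set_printoptions(precision=2,suppress=True)
im={c:vision.snapshot(c) for c in("top","side")}
M={c:near("wrench",c,p)["pixels"].astype(float) for c,p in(("top",(503,257)),("side",(346,395)))}
g=tri(("top",(506,262)),("side",(338,374)));print("grip top approx",g)
for c in (("top",),("side",),("top","side")):
    for yaw in(np.pi,):
        b=onz("top",(503,240),22); p0=[b[0],b[1],yaw]
        print(c,fit({k:M[k] for k in c},WR,p0))
F={c:near("fuel_valve",c,p)["pixels"] for c,p in(("top",(262,174)),("side",(374,195)))}
for c in F: 
    ys,xs=np.nonzero(F[c]);print(c,"fuel mask",F[c].sum(),xs.min(),xs.max(),ys.min(),ys.max())
# red & white
for c,roi in(("top",(215,135,100,115)),("side",(310,150,120,90))):
    x,y,w,h=roi;cr=im[c][y:y+h,x:x+w].astype(int);red=(cr[...,2]>150)&(cr[...,1]<80)&(cr[...,0]<80)
    yy,xx=np.nonzero(red);print(c,"red",red.sum(),xx.mean()+x,yy.mean()+y)
a=cv2.resize(im["top"][135:250,210:320],None,fx=4,fy=4,interpolation=cv2.INTER_CUBIC)
b=cv2.resize(im["top"][200:300,465:540],None,fx=4,fy=4,interpolation=cv2.INTER_CUBIC)
o=np.zeros((460,750,3),np.uint8);o[:a.shape[0],:440]=a;o[:400,445:745]=b;cv2.imwrite("pics/crop1.png",o)
E
python3 m1.py
```

```text
grip top approx [ 457.93 -344.82   78.76]
('top',) (array([ 534.  , -363.88,    2.94]), np.float64(0.203986747053392))
('side',) (array([ 533.4 , -361.33,    3.  ]), np.float64(0.06611425339366515))
('top', 'side') (array([ 534.38, -361.74,    2.99]), np.float64(0.28531757073878633))
top fuel mask 398 246 279 163 193
side fuel mask 295 361 393 184 202
top red 363 260.58402203856747 179.20661157024793
side red 281 380.0960854092527 192.49110320284697
```

View pics/crop1.png

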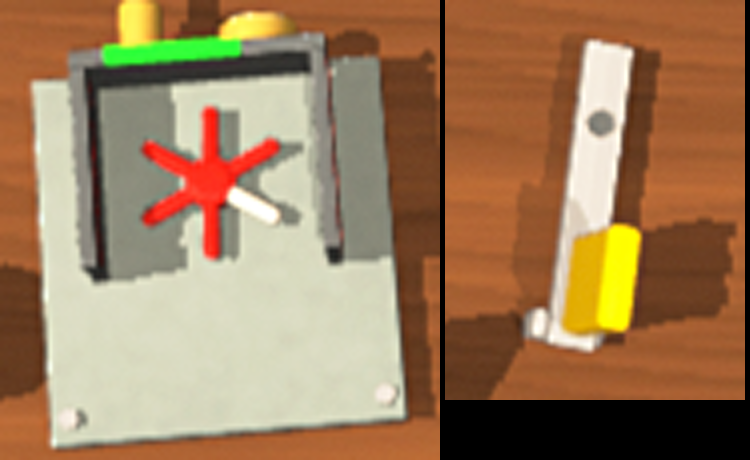

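The crop confirms the wrench: white bar, yellow upright grip, foot toward the robot. Next I fit the red box and the wheel angle.

```bash
cat > m2.py <<'E'
from fit import *
np.set_printoptions(precision=3,suppress=True)
BX=[box(-128,64,-90,90,-16,0),box(-46,64,56,64,0,40),box(-46,64,-64,-56,0,40),box(56,64,-64,64,0,40)]
ims={"top":cv2.imread("pics/top0.png"),"side":cv2.imread("pics/side0.png")}
B={}
for c,(x,y,w,h) in dict(top=(212,140,105,112),side=(310,160,110,80)).items():
    hsv=cv2.cvtColor(ims[c],cv2.COLOR_BGR2HSV).astype(int);b=ims[c].astype(int)
    m=(hsv[...,1]<75)|((b[...,2]>150)&(b[...,1]<80)&(b[...,0]<80))|((b[...,1]>180)&(b[...,2]<100))
    r=np.zeros(m.shape,bool);r[y:y+h,x:x+w]=1
    m=cv2.morphologyEx((m&r).astype(np.uint8),cv2.MORPH_CLOSE,np.ones((7,7)))
    n,l,s,_=cv2.connectedComponentsWithStats(m);B[c]=(l==1+np.argmax(s[1:,4])).astype(float)
c0=onz("top",(262.5,180),24)
for k in(("top",),("side",),("top","side")):
    p,f=fit({q:B[q] for q in k},BX,[c0[0],c0[1],0.05],16);print(k,p,f)
def arms(v,which): 
    P=box(0,40,-4.5,4.5,3.5,12.5);hub=np.array([[13*np.cos(a),13*np.sin(a),z] for a in np.arange(0,6.28,.3) for z in(3.5,14)])
    return ([] if which=="w" else [hub])+[place(P,[0,0,4.084+v+i*np.pi/3],0) for i in ([0] if which=="w" else range(1,6))]
R={};
for c in B:
    b=ims[c].astype(int);R[c]=(((b[...,2]>130)&(b[...,1]<80)&(b[...,0]<80))&(B[c]>0)).astype(float)
    if c=="side": 
        R[c][:, :]=R[c]
for k in(("top",),):
    vs=np.arange(-.1,.46,.02);best=[]
    for v in vs:
        q,f=fit({c:R[c] for c in k},arms(v,"r"),[p[0],p[1],p[2]],16,step=(3,3,.0001));best.append((f,v,*q))
    print(k,np.array(sorted(best)[:3]), "v_abs(value+yaw)")
q=near("fuel_valve","top",(262,174))["pixels"]
E
python3 m2.py
```

```text
('top',) [627.949 131.33    0.104] 0.016382421821187487
('side',) [626.289 130.301   0.098] 0.034639136271673567
('top', 'side') [627.106 131.24    0.1  ] 0.05647642277740411Traceback (most recent call last):
  File "m2.py", line 26, in <module>
    q,f=fit({c:R[c] for c in k},arms(v,"r"),[p[0],p[1],p[2]],16,step=(3,3,.0001));best.append((f,v,*q))
        ~~~^^^^^^^^^^^^^^^^^^^^^^^^^^^^^^^^^^^^^^^^^^^^^^^^^^^^^^^^^^^^^^^^^^^^^^
  File "fit.py", line 16, in fit
    r=minimize(f,p0,method="Nelder-Mead",options=dict(initial_simplex=S,xatol=.02,fatol=1e-4));return r.x,r.fun
    res = _minimize_neldermead(fun, x0, args, callback, bounds=bounds,
                               **options)
    fxr = func(xr)
    fx = function(np.copy(x), *(wrapper_args + args))
  File "fit.py", line 14, in <lambda>
    f=lambda p:sum(np.abs(sil(c,parts,[p[0],p[1],p[2]],z)-m).sum()/m.sum() for c,m in masks.items())
               ~~~^^^^^^^^^^^^^^^^^^^^^^^^^^^^^^^^^^^^^^^^^^^^^^^^^^^^^^^^^^^^^^^^^^^^^^^^^^^^^^^^^^
  File "fit.py", line 14, in <genexpr>
    f=lambda p:sum(np.abs(sil(c,parts,[p[0],p[1],p[2]],z)-m).sum()/m.sum() for c,m in masks.items())
                          ~~~^^^^^^^^^^^^^^^^^^^^^^^^^^^^
  File "fit.py", line 11, in sil
    h=cv2.convexHull(((proj(cam,place(P,p,z))+.5)*4-.5).round().astype(np.int32));cv2.fillConvexPoly(m,h,255)
                       ~~~~^^^^^^^^^^^^^^^^^^
  File "h.py", line 9, in proj
    p=vision.camera_params(cam);K=np.array(p["intrinsics"]);T=np.array(p["pose"])
ValueError: time passes only in moves, steps and waits
```

```bash
sed -i 's/^def ray/import functools\n@functools.cache\ndef par(cam):\n    p=vision.camera_params(cam);return np.array(p["intrinsics"]),np.array(p["pose"])\ndef ray/; s/p=vision.camera_params(cam);K=np.array(p\["intrinsics"\]);T=np.array(p\["pose"\])$/K,T=par(cam)/' h.py
sed -i 's/    K,T=par(cam)/    K,T=par(cam)/; 0,/K,T=par(cam)/b' h.py
python3 - <<'E'
s=open('h.py').read()
s=s.replace('    p=vision.camera_params(cam);K,T=par(cam)','    K,T=par(cam)');open('h.py','w').write(s)
E
cat > wheel.py <<'E'
from fit import *
SEAT=[627.1,131.2,.10]
def redmask(im,seat=SEAT):
    b=im.astype(int);m=((b[...,2]>130)&(b[...,1]<80)&(b[...,0]<80))
    r=np.zeros(m.shape,np.uint8);u=proj("top",[seat[0],seat[1],26])[0];cv2.circle(r,tuple(int(round(t)) for t in u),28,1,-1);return (m&(r>0)).astype(float)
def arms(v):
    P=box(0,40,-4.5,4.5,3.5,12.5);hub=np.array([[13*np.cos(a),13*np.sin(a),z] for a in np.arange(0,6.28,.3) for z in(3.5,14)])
    return [hub]+[place(P,[0,0,4.084+v+i*np.pi/3],0) for i in range(1,6)]
def value(im,lo=-.1,hi=.5,seat=SEAT):
    m=redmask(im);best=[]
    for v in np.arange(lo,hi,.02):
        best.append((np.abs(sil("top",arms(v),seat,16)-m).sum()/m.sum(),v))
    return sorted(best)[:4]
E
python3 - <<'E'
from wheel import *
im=cv2.imread("pics/top0.png")
print(np.round(value(im),3))
m=redmask(im)
print(min((np.abs(sil("top",arms(v),[627.1+dx,131.2+dy,.1],16)-m).sum()/m.sum(),v,dx,dy) for v in np.arange(0,.3,.03) for dx in(-3,-1.5,0,1.5,3) for dy in(-3,-1.5,0,1.5,3)))
M={}
for c,(x,y,w,h) in dict(top=(475,205,50,85),side=(315,365,105,50)).items():
    i=cv2.imread(f"pics/{c}0.png");hsv=cv2.cvtColor(i,cv2.COLOR_BGR2HSV).astype(int)
    k=((hsv[...,1]<60)&(hsv[...,2]>90))|((hsv[...,0]>20)&(hsv[...,0]<35)&(hsv[...,1]>150)&(hsv[...,2]>100))
    r=np.zeros(k.shape,bool);r[y:y+h,x:x+w]=1;M[c]=cv2.morphologyEx((k&r).astype(np.uint8),cv2.MORPH_CLOSE,np.ones((5,5))).astype(float)
for k in(("top",),("side",),("top","side")): print(k,fit({q:M[q] for q in k},WR,[534,-362,2.99]))
for dz in(-6,0,6): print(dz,fit(M,WR,[534,-362,2.99],dz)[1])
from cell import bot
s=bot.read_state();print(s["t"],s["eef_pos"],s["tool_rot"],s["opening"])
E
```

```text
[[0.385 0.02 ]
 [0.386 0.06 ]
 [0.389 0.04 ]
 [0.394 0.08 ]]
(np.float64(0.38645765998707177), np.float64(0.06), 0, 0)
('top',) (array([ 535.17940608, -361.56173051,    2.97602427]), np.float64(0.10175857325178592))
('side',) (array([ 533.25294942, -362.63587112,    2.99129402]), np.float64(0.29610476669300195))
('top', 'side') (array([ 534.70043972, -362.34078311,    2.97408087]), np.float64(0.4053759044709271))
-6 0.4925680989029405
0 0.4053759044709271
6 0.6291622237323594
0.7 [207.67568927 642.23706605 197.07151143] [3.14154904e+00 2.24635435e-05 2.82880298e+00] 1.0008995032728785
```

Box pose: (627, 131), yaw 0.10, with both views agreeing. Wheel value ≈ 0.04. Wrench origin: (534.5, -362), yaw ≈ 2.98, so the grip is at (451, -348.5). I'm moving there along an arc.

```bash
python3 -m creep '.12 -.12 0 0; .25 -.25 0 0; .38 -.38 0 0; .5 -.5 0 0; .62 -.62 0 0; .75 -.75 0 0; .88 -.88 0 0; 1 -1 0 0' 1 60
python3 -m creep '.12 -.12 0 0; .25 -.25 0 0; .38 -.38 0 0; .5 -.5 0 0; .62 -.62 0 0; .75 -.75 0 0; .88 -.88 0 0; 1 -1 0 0'
python3 -m creep '.1 -.12 0 0; .2 -.25 0 0; .3 -.38 0 0; .4 -.5 0 0; .5 -.62 0 0; .6 -.75 0 0; .7 -.88 0 0; .75 -1 0 0'
python3 -m creep '.05 -.12 0 0; .1 -.25 0 0; .15 -.38 0 0; .2 -.5 0 0; .25 -.62 0 0; .3 -.75 0 0; .32 -.88 0 0; .33 -1 0 0'
```

```text
t: 1.37
eef_pos: [328.5, 521.4, 197.2]
tool_rot: [3.141, 0.0, 2.829]
force: [1.0, -1.1, 0.2]
opening: 0.997
gripper_force: 0.0
t: 2.03
eef_pos: [448.5, 401.4, 197.2]
tool_rot: [3.141, 0.0, 2.829]
force: [-0.3, 0.3, 0.1]
opening: 1.002
gripper_force: 0.0
t: 2.7
eef_pos: [538.9, 281.2, 197.2]
tool_rot: [3.141, 0.001, 2.828]
force: [0.0, -0.1, 0.1]
opening: 0.999
gripper_force: 0.0
t: 3.37
eef_pos: [577.6, 161.3, 197.1]
tool_rot: [3.142, 0.0, 2.829]
force: [0.4, 1.1, -0.1]
opening: 1.004
gripper_force: 0.0
```

```bash
python3 -m creep '0 -.12 0 .003; 0 -.25 0 .006; 0 -.38 0 .009; 0 -.5 0 .012; 0 -.62 0 .015; 0 -.75 0 .018; 0 -.88 0 .021; 0 -1 0 .024'
python3 -m creep '0 -.12 0 0; 0 -.25 0 0; 0 -.38 0 0; 0 -.5 0 0; 0 -.62 0 0; 0 -.75 0 0; 0 -.88 0 0; 0 -1 0 0'
python3 -m creep '-.02 -.12 0 0; -.04 -.25 0 0; -.06 -.38 0 0; -.08 -.5 0 0; -.1 -.62 0 0; -.12 -.75 0 0; -.15 -.88 0 0; -.17 -1 0 0'
python3 -m creep '-.06 -.12 0 0; -.12 -.25 0 0; -.18 -.38 0 0; -.25 -.5 0 0; -.32 -.62 0 0; -.38 -.75 0 0; -.44 -.88 0 0; -.5 -1 0 0'
```

```text
t: 4.03
eef_pos: [577.1, 41.3, 197.2]
tool_rot: [-3.142, 0.0, 2.98]
force: [1.0, 0.3, 0.3]
opening: 1.002
gripper_force: 0.0
t: 4.7
eef_pos: [577.2, -79.0, 197.1]
tool_rot: [-3.142, 0.0, 2.98]
force: [-0.4, -1.1, 0.3]
opening: 0.998
gripper_force: 0.0
t: 5.37
eef_pos: [556.5, -199.1, 197.0]
tool_rot: [3.142, -0.0, 2.979]
force: [-0.3, -0.5, -0.5]
opening: 1.0
gripper_force: 0.0
t: 6.03
eef_pos: [496.3, -319.1, 197.1]
tool_rot: [-3.142, 0.0, 2.979]
force: [0.0, -0.4, 0.1]
opening: 0.996
gripper_force: 0.0
```

```bash
python3 -m creep '-.19 -.12 -.1 0; -.38 -.245 -.25 0; -.38 -.245 -.4 0; -.38 -.245 -.55 0; -.38 -.245 -.7 0; -.38 -.245 -.85 0; -.38 -.245 -1 0; -.38 -.245 -1 0'
python3 -m creep '0 0 -.1 0; 0 0 -.21 0; 0 0 -.21 0; 0 0 -.21 0; 0 0 -.21 0; 0 0 -.21 0; 0 0 -.21 0; 0 0 -.21 0' 1
python3 -m creep '0 0 0 0; 0 0 0 0; 0 0 0 0; 0 0 0 0; 0 0 0 0; 0 0 0 0; 0 0 0 0; 0 0 0 0' 0 70
```

```text
t: 6.7
eef_pos: [448.8, -345.3, 72.8]
tool_rot: [3.137, -0.006, 2.979]
force: [-2.0, 0.4, -1.1]
opening: 0.998
gripper_force: 0.0
t: 7.37
eef_pos: [451.6, -347.5, 52.5]
tool_rot: [-3.141, 0.001, 2.98]
force: [0.2, 0.0, 0.2]
opening: 1.001
gripper_force: 0.0
t: 8.03
eef_pos: [451.3, -347.2, 51.8]
tool_rot: [3.142, -0.0, 2.98]
force: [-0.3, -0.5, -0.4]
opening: 0.001
gripper_force: 0.0
```

The fingers closed on nothing, so I'm looking.

Run:
```python
from h import *
a=vision.snapshot("side");b=vision.snapshot("top")
o=np.hstack([cv2.resize(a[300:480,240:440],(400,360)),cv2.resize(b[170:350,440:640],(400,360))]);cv2.imwrite("pics/miss.png",o)
print(proj("top",[[451,-347,52]]),proj("side",[[451,-347,52],[451,-347,84]]))
```

```text
[[502.29420348 270.05547353]] [[337.21534785 383.58996434]
 [337.64402586 373.38675851]]
```

View pics/miss.png

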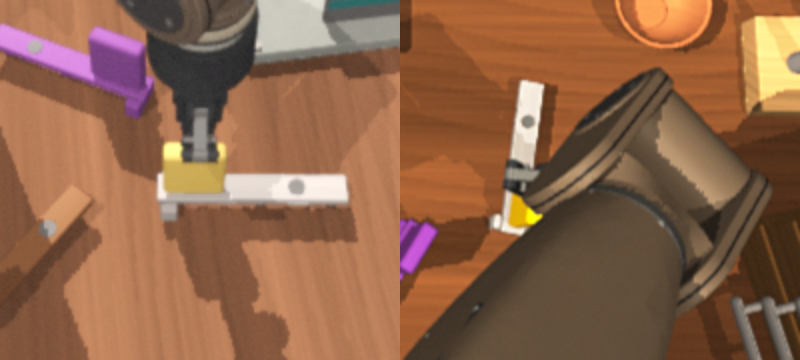

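Run:
```python
from fit import *
s=bot.read_state();print(s)
i=vision.snapshot("side");cv2.imwrite("pics/n.png",i)
cv2.imwrite("pics/n2.png",cv2.resize(i[340:425,295:395],(700,595),interpolation=cv2.INTER_CUBIC))
```

```text
{'t': 8.1333, 'joint_positions': array([-8.33881374e-01,  2.21136343e-01,  1.94284000e+00, -1.27957355e-05,
        9.77671484e-01, -2.24266802e+00]), 'dq': array([-0.00062147, -0.00094631, -0.00021186, -0.00116248, -0.00149881,
       -0.00027963]), 'joint_torque': array([ 8.92356074e-04, -3.37961268e+01, -2.50169152e+01, -1.89182761e-04,
        2.89771097e-04,  3.65751802e-06]), 'eef_pos': array([ 451.26695411, -347.14933585,   51.80374179]), 'tool_rot': array([ 3.14156662e+00, -4.97834136e-05,  2.97959013e+00]), 'force': array([ 0.46955476, -0.68216361, -0.72866188]), 'wrist_torque': array([ 0.00845657,  0.03625532, -0.00296833]), 'gripper_force': 0.0, 'opening': 0.0007132203256811351}
```

View pics/n2.png

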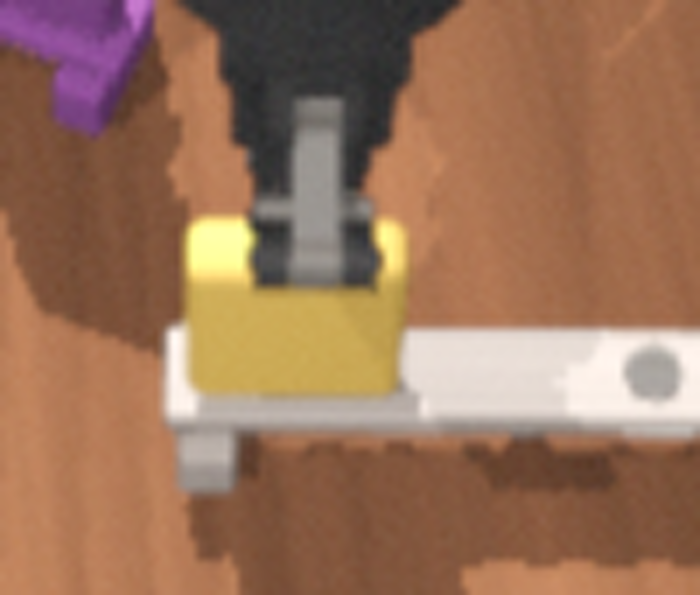

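Run:
```python
from fit import *
np.set_printoptions(precision=1,suppress=True)
for a,b in(((510,282.5),(321.7,380.7)),((513.3,257.5),(352.4,380.7)),((506.8,257),(352.9,371.4)),((503.8,282.5),(321.7,371.1)),((495,281),(321.7,386))):
    P=tri(("top",a),("side",b));print(P,proj("top",P)-a,proj("side",P)-b)
G=place(WR[2],[534.5,-362,2.98],0);print(np.c_[G,proj("top",G),proj("side",G)])
```

```text
[ 425.  -352.    77.2] [[0. 0.]] [[ 0. -0.]]
[ 472.7 -359.7   78. ] [[-0.   0.1]] [[ 0.2 -0. ]]
[ 474.4 -345.9   81.7] [[ 0.  -0.7]] [[-0.8  0.1]]
[ 425.7 -338.4   82.3] [[ 0.  -0.7]] [[-0.8  0.1]]
[ 428.8 -337.9   34.5] [[0.  0.9]] [[ 1.1 -0.2]]
[[ 476.6 -344.5   26.   496.1  258.6  351.8  388. ]
 [ 476.6 -344.5   84.   506.5  255.   353.3  369.8]
 [ 474.  -360.2   26.   504.   260.   352.1  396.9]
 [ 474.  -360.2   84.   514.7  256.6  353.6  378.9]
 [ 427.2 -336.4   26.   492.8  283.   321.7  387.6]
 [ 427.2 -336.4   84.   503.   280.9  321.7  369.5]
 [ 424.6 -352.2   26.   500.7  284.5  321.5  396.6]
 [ 424.6 -352.2   84.   511.4  282.5  321.5  378.6]]
```

```bash
python3 -m creep '0 0 .1 0; 0 0 .2 0; 0 0 .3 0; 0 0 .4 0; 0 0 .5 0; 0 0 .5 0; 0 0 .5 0; 0 0 .5 0'
python3 - <<'E'
from fit import *
i=vision.snapshot("side");j=vision.snapshot("top");print(bot.read_state()["opening"])
a=cv2.resize(i[310:430,275:415],(467,400),interpolation=cv2.INTER_CUBIC);b=cv2.resize(j[200:300,470:550],(320,400),interpolation=cv2.INTER_CUBIC)
cv2.imwrite("pics/lift.png",np.hstack([a,b]))
E
```

```text
t: 8.85
eef_pos: [451.1, -346.9, 111.7]
tool_rot: [3.141, -0.0, 2.98]
force: [-0.5, 0.8, 0.8]
opening: -0.0
gripper_force: 0.0
0.0016428417768413045
```

View pics/lift.png

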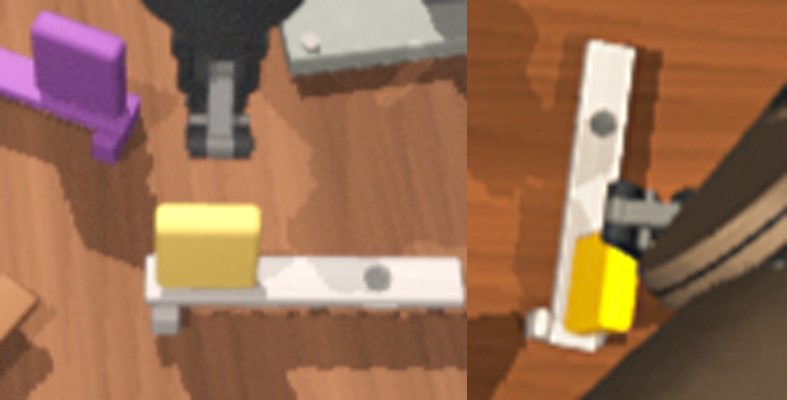

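Run:
```python
from fit import *
np.set_printoptions(precision=1,suppress=True)
for a,b in(((508.5,263),(341,357)),((507,257),(341,352)),((508.5,263),(341,352))):
    P=tri(("top",a),("side",b));print(P,proj("top",P)-a,proj("side",P)-b)
print(proj("top",[[451,-347,112],[451,-347,131]]),proj("side",[[451,-347,112],[451,-347,131]]))
j=vision.snapshot("top");i=vision.snapshot("side")
cv2.imwrite("pics/tip.png",np.hstack([cv2.resize(i[325:365,320:360],(400,400),interpolation=cv2.INTER_CUBIC),cv2.resize(j[240:280,490:530],(400,400),interpolation=cv2.INTER_CUBIC)]))
```

```text
[ 457.7 -336.8  114. ] [[-0.   0.2]] [[ 0.2 -0. ]]
[ 463.1 -331.7  120.6] [[-0.1  2.8]] [[ 3.2 -0.6]]
[ 457.3 -333.6  122.9] [[ 0.  -0.2]] [[-0.2  0. ]]
[[513.7 267. ]
 [517.7 266. ]] [[338.  364. ]
 [338.3 357.3]]
```

View pics/tip.png

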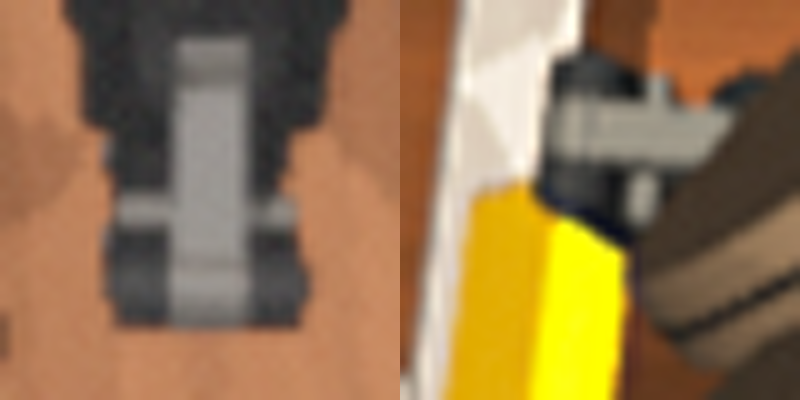

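Run:
```python
from fit import *
np.set_printoptions(precision=1,suppress=True)
print("top plate corners",onz("top",(271,453),10),onz("top",(371,453),10))
for px in((36,308),(132,294),(142,237),(55,240)): print("side plate",px,onz("side",px,10))
i=cv2.imread("pics/n.png");print(i.shape)
# full views now, side + top
a=vision.snapshot("side");b=vision.snapshot("top")
cv2.imwrite("pics/full.png",np.hstack([cv2.resize(a,(400,300)),cv2.resize(b,(400,300))]))
```

```text
top plate corners [94.3 94.9 10. ] [ 97.  -96.8  10. ]
side plate (36, 308) [-85.6 -82.3  10. ]
side plate (132, 294) [ 90.5 -74.2  10. ]
side plate (142, 237) [94.7 83.8 10. ]
side plate (55, 240) [-88.5 101.3  10. ]
(480, 640, 3)
```

View pics/full.png

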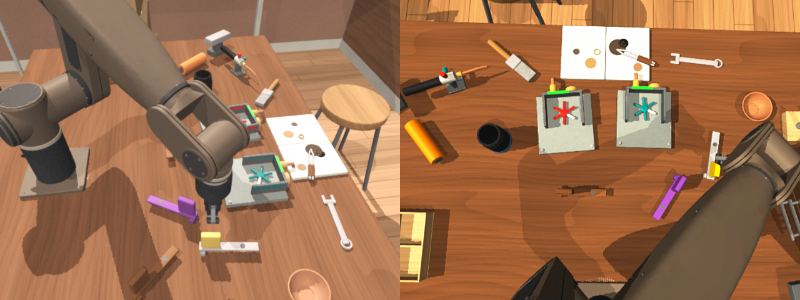

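The fingers closed at a reported z of 52 without touching the wrench. I'll open them, go back down, and compare the image with the predicted tip positions.

```bash
python3 -m creep '0 0 0 0; 0 0 0 0; 0 0 0 0; 0 0 -.1 0; 0 0 -.2 0; 0 0 -.35 0; 0 0 -.5 0; 0 0 -.5 0' 1
python3 - <<'E'
from fit import *
np.set_printoptions(precision=1,suppress=True)
s=bot.read_state();p=np.array(s["eef_pos"]);print(p,s["force"],s["opening"])
i=vision.snapshot("side");j=vision.snapshot("top")
y=s["tool_rot"][2];n=np.array([-np.sin(y),np.cos(y),0])
pts=np.array([p+[0,0,13]+n*42,p+[0,0,13]-n*42,p])
def crop(im,cam,x,yy,w,h,k):
    c=cv2.resize(im[yy:yy+h,x:x+w],None,fx=k,fy=k,interpolation=cv2.INTER_CUBIC)
    for u,col in zip(proj(cam,pts),((255,0,0),(0,0,255),(0,255,0))): cv2.circle(c,tuple(int(v) for v in (u-[x,yy])*k+k/2),4,col,2)
    return c
a=crop(i,"side",295,325,80,110,5);b=crop(j,"top",470,215,80,110,5)
cv2.imwrite("pics/open.png",np.hstack([a,b]));print(proj("side",pts),proj("top",pts))
cv2.imwrite("pics/open_side.png",i);cv2.imwrite("pics/open_top.png",j)
E
```

```text
t: 9.82
eef_pos: [448.4, -344.1, 46.2]
tool_rot: [3.136, -0.008, 2.979]
force: [-0.4, 0.6, -0.3]
opening: 1.005
gripper_force: 0.0
[ 448.4 -344.1   46.2] [-0.4  0.6 -0.3] 1.0047356304543378
[[335.4 404.5]
 [335.4 357.1]
 [335.3 384. ]] [[523.5 275. ]
 [480.8 267.1]
 [499.8 271.6]]
```

View pics/open.png

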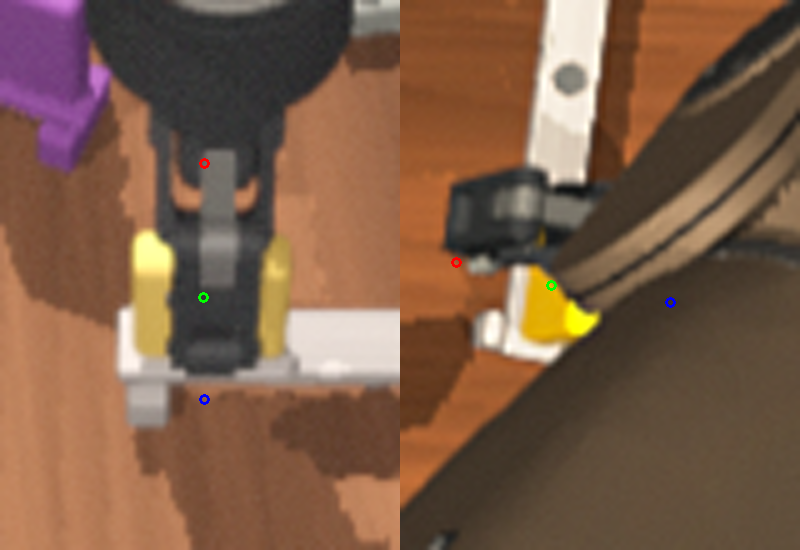

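The open image shows the near fingertip about 5–10 px above the prediction, and the shut fingers ended exactly at the grip's top face. So the real tips are about 30 mm higher than the reading. I'll go lower and close gently.

```bash
python3 -m creep '0 0 -.1 0; 0 0 -.2 0; 0 0 -.225 0; 0 0 -.225 0; 0 0 -.225 0; 0 0 -.225 0; 0 0 -.225 0; 0 0 -.225 0' 1
python3 -m creep '0 0 -.0 0; 0 0 0 0; 0 0 0 0; 0 0 0 0; 0 0 0 0; 0 0 0 0; 0 0 0 0; 0 0 0 0' 0 40
```

```text
t: 10.58
eef_pos: [451.6, -347.5, 25.4]
tool_rot: [-3.141, 0.001, 2.98]
force: [-0.0, 0.6, 0.3]
opening: 1.003
gripper_force: 0.0
t: 11.25
eef_pos: [451.3, -347.1, 24.8]
tool_rot: [3.142, 0.0, 2.98]
force: [0.1, -0.1, -0.3]
opening: 0.175
gripper_force: 43.4
```

Gripped: the opening of 0.175 matches the 16 mm grip. I'm lifting with a firmer grip and checking.

```bash
python3 -m creep '0 0 0 0; 0 0 0 0; 0 0 .1 0; 0 0 .25 0; 0 0 .4 0; 0 0 .55 0; 0 0 .7 0; 0 0 .7 0' 0 115
python3 -m creep '.1 .12 0 0; .2 .25 0 0; .3 .38 0 0; .4 .5 0 0; .5 .62 0 0; .6 .75 0 0; .7 .88 0 0; .8 1 0 0'
python3 -m creep '.04 .12 0 -.006; .08 .25 0 -.012; .12 .38 0 -.018; .15 .5 0 -.024; .15 .62 0 -.03; .15 .75 0 -.036; .15 .88 0 -.044; .15 1 0 -.052'
python3 -m creep '0 .12 0 0; 0 .25 0 0; 0 .38 0 0; 0 .5 0 0; 0 .62 0 0; 0 .75 0 0; 0 .88 0 0; 0 1 0 0'
python3 -m creep '0 .12 0 0; 0 .25 0 0; 0 .38 0 0; 0 .5 0 0; -.03 .62 0 0; -.06 .75 0 0; -.1 .88 0 0; -.1 1 0 0'
```

```text
t: 11.92
eef_pos: [453.0, -349.0, 113.4]
tool_rot: [-3.137, 0.006, 2.98]
force: [0.6, -0.9, -1.0]
opening: 0.164
gripper_force: 112.5
t: 12.58
eef_pos: [546.8, -225.6, 107.3]
tool_rot: [3.14, -0.003, 2.98]
force: [0.3, -0.0, -1.5]
opening: 0.163
gripper_force: 112.7
t: 13.25
eef_pos: [564.1, -105.8, 107.3]
tool_rot: [-3.141, -0.003, 2.65]
force: [0.6, 0.2, -2.4]
opening: 0.167
gripper_force: 112.7
t: 13.92
eef_pos: [564.7, 14.1, 108.2]
tool_rot: [-3.141, -0.001, 2.654]
force: [0.5, 0.4, -2.4]
opening: 0.161
gripper_force: 112.6
t: 14.58
eef_pos: [551.8, 134.1, 108.0]
tool_rot: [-3.141, -0.002, 2.654]
force: [-0.3, -0.6, -1.8]
opening: 0.161
gripper_force: 112.7
```

```bash
cat > held.py <<'E'
from fit import *
np.set_printoptions(precision=3,suppress=True)
BAR=[box(-42,55,-12,12,18,26)]
def held(z,r=84.5,q=-1.3,cams=("top","side")):
    s=bot.read_state();p=s["eef_pos"];th=s["tool_rot"][2]%(2*np.pi);u=np.array([np.cos(th),np.sin(th)]);n=np.array([-u[1],u[0]])
    o=np.array(p[:2])-r*u-q*n;pred=[*o,th];print("pred",np.array(pred),"z",z)
    for c in cams:
        vision.snapshot(c);u0=proj(c,place(np.array([[0,0,22.]]),pred,z))[0]
        T=vision.trace("wrench",c)
        if not T: print(c,"none");continue
        t=min(T,key=lambda d:np.hypot(*(np.array(d["point"])-u0)));m=t["pixels"].astype(float)
        a=sil(c,BAR,pred,z)>.5
        # region: beyond x<45 side of the bar, dilated
        reg=cv2.dilate(sil(c,[box(-60,45,-30,30,22,22.1)],pred,z),np.ones((3,3)))>.5
        A=[box(-42,60,-12,12,18,26)]
        best=None
        f=lambda d:np.abs((sil(c,A,[pred[0]+d[0],pred[1]+d[1],pred[2]+d[2]/40],z)-m)[reg]).sum()+.02*np.dot(d,d)
        S=np.vstack([np.zeros(3),np.eye(3)*5]);R=minimize(f,np.zeros(3),method="Nelder-Mead",options=dict(initial_simplex=S))
        print(c,t["point"],u0,"mask in reg",m[reg].sum(),"pred area",(a&reg).sum(),"d(mm,mm,rad)",R.x[:2],R.x[2]/40,f(np.zeros(3)),R.fun)
E
python3 - <<'E'
from held import *
held(83.3)
E
```

```text
pred [625.873  93.345   2.654] z 83.3
top [281.4, 162.4] [277.529 170.014] mask in reg 400.0 pred area 662 d(mm,mm,rad) [-0.454  1.464] 0.02814046554961293 267.5176470588235 244.35468330701386
side [356.0, 170.4] [383.708 177.868] mask in reg 394.0 pred area 424 d(mm,mm,rad) [-2.197  1.015] -0.014636382011735893 64.34117647058824 52.97107099446679
```

```bash
python3 -m creep '.005 .1 0 0; .01 .2 0 0; .017 .31 0 0; .017 .31 -.1 0; .017 .31 -.2 0; .017 .31 -.3 0; .017 .31 -.35 0; .017 .31 -.35 0'
python3 -m creep '0 0 -.03 0; 0 0 -.07 0; 0 0 -.11 0; 0 0 -.15 0; 0 0 -.18 0; 0 0 -.2 0; 0 0 -.2 0; 0 0 -.2 0'
```

```text
t: 15.45
eef_pos: [552.9, 169.4, 63.4]
tool_rot: [-3.138, -0.005, 2.652]
force: [0.1, -0.6, -2.0]
opening: 0.162
gripper_force: 112.9
t: 16.12
eef_pos: [555.3, 170.1, 42.7]
tool_rot: [-3.142, -0.0, 2.653]
force: [1.5, -0.6, -2.0]
opening: 0.162
gripper_force: 112.9
```

```bash
cat > arc.py <<'E'
import sys,numpy as np
# arc.py th0 th1 steps : shifts (units) from pose at th0
c=np.array([628.1,130.2]);r,q=84.5,-1.3
def T(t): return c+r*np.array([np.cos(t),np.sin(t)])+q*np.array([-np.sin(t),np.cos(t)])
x0,y0,t0,t1=map(float,sys.argv[1:5]);n=int(sys.argv[5])
for t in np.linspace(t0,t1,n+1)[1:]:
    d=(T(t)-[x0,y0])/120;print("%.3f %.3f 0 %.3f"%(d[0],d[1],(t-t0)/2/np.pi),end="; ")
print(T(t1))
E
python3 arc.py 555.3 170.1 2.653 3.47 8;
T=$(python3 -c "
import numpy as np;c=np.array([628.1,130.2]);t=3.47;print(*(c+84.5*np.array([np.cos(t),np.sin(t)])-1.3*np.array([-np.sin(t),np.cos(t)])))"); python3 arc.py $T 3.47 3.88 5
```

```text
-0.041 -0.057 0 0.016; -0.066 -0.125 0 0.033; -0.084 -0.194 0 0.049; -0.094 -0.265 0 0.065; -0.098 -0.337 0 0.081; -0.093 -0.409 0 0.098; -0.082 -0.480 0 0.114; -0.063 -0.549 0 0.130; [547.69661725 104.17624082]
0.020 -0.054 0 0.013; 0.044 -0.106 0 0.026; 0.073 -0.157 0 0.039; 0.106 -0.204 0 0.052; 0.142 -0.249 0 0.065; [564.73369661  74.2835302 ]
```

```bash
python3 -m creep '-.035 -.057 0 .016; -.063 -.125 0 .033; -.083 -.194 0 .049; -.094 -.265 0 .065; -.098 -.337 0 .081; -.093 -.409 0 .098; -.082 -.48 0 .114; -.063 -.549 0 .13'
python3 -m creep '.02 -.054 0 .013; .044 -.106 0 .026; .073 -.157 0 .039; .106 -.204 0 .052; .142 -.249 0 .065; .142 -.249 0 .065; .142 -.249 0 .065; .142 -.249 0 .065'
python3 - <<'E'
from wheel import *
from h import *
im=vision.snapshot("top");cv2.imwrite("pics/sw1.png",im);print(redmask(im).sum())
E
```

```text
t: 16.78
eef_pos: [548.3, 104.6, 43.4]
tool_rot: [3.14, 0.002, -2.809]
force: [0.8, 3.2, -2.3]
opening: 0.163
gripper_force: 112.7
t: 17.45
eef_pos: [564.5, 74.5, 42.9]
tool_rot: [-3.142, -0.0, -2.407]
force: [-1.0, 0.5, -1.1]
opening: 0.165
gripper_force: 113.0
0.0
```

```bash
python3 -m creep '0 0 .1 0; 0 0 .2 0; 0 0 .3 0; 0 0 .4 0; 0 0 .5 0; 0 0 .5 0; 0 0 .5 0; 0 0 .5 0'
cat > sidev.py <<'E'
from wheel import *
def sidev(im,cam="side",seat=SEAT,vs=np.arange(-.1,2.5,.03)):
    b=im.astype(int);red=(b[...,2]>110)&(b[...,1]<.45*b[...,2])&(b[...,0]<.45*b[...,2])
    disc=np.array([[40*np.cos(a),40*np.sin(a),8.] for a in np.arange(0,6.28,.1)])
    reg=cv2.dilate(sil(cam,[disc],seat,16),np.ones((3,3)))>.5
    wall=sil(cam,[box(-46,64,-64,-56,0,40)],seat,16)>.3 if cam=="side" else np.zeros_like(reg)
    reg&=~wall;m=(red&reg).astype(float)
    S=[]
    for v in vs:
        S.append((np.abs(sil(cam,arms(v),seat,16)-m)[reg].sum(),v))
    return m.sum(),reg.sum(),np.round(sorted(S)[:5],2)
if __name__=="__main__":
    print(sidev(cv2.imread("pics/side0.png")));print(sidev(cv2.imread("pics/top0.png"),"top",vs=np.arange(-.1,.5,.02)))
    for c in("side","top"):
        im=vision.snapshot(c);cv2.imwrite(f"pics/l1{c}.png",im);print(c,sidev(im,c))
E
python3 sidev.py
```

```text
t: 18.17
eef_pos: [564.5, 74.3, 102.6]
tool_rot: [3.141, -0.0, -2.405]
force: [-0.3, -0.9, -1.9]
opening: 0.162
gripper_force: 113.1
(np.float64(154.0), np.int64(576), array([[162.52,   2.15],
       [165.21,   2.12],
       [167.76,   2.18],
       [168.2 ,   2.21],
       [168.33,   2.09]]))
(np.float64(374.0), np.int64(1349), array([[1.3067e+02, 6.0000e-02],
       [1.3155e+02, 4.0000e-02],
       [1.3156e+02, 2.0000e-02],
       [1.3262e+02, 8.0000e-02],
       [1.4394e+02, 0.0000e+00]]))
side (np.float64(179.0), np.int64(576), array([[141.77,   2.15],
       [142.96,   2.12],
       [144.1 ,   2.06],
       [144.71,   2.09],
       [149.51,   2.03]]))
top (np.float64(0.0), np.int64(1349), array([[4.9190e+02, 8.6000e-01],
       [4.9222e+02, 4.1000e-01],
       [4.9272e+02, 3.8000e-01],
       [4.9347e+02, 9.5000e-01],
       [4.9384e+02, 1.3400e+00]]))
```

```bash
cat > armcol.py <<'E'
from wheel import *
def armcol(im,cam,v):
    for k in range(6):
        t=4.084+v+k*np.pi/3;P=np.array([[r*np.cos(t),r*np.sin(t),12.5] for r in(20,25,30,35)])
        u=proj(cam,place(P,SEAT,16)).round().astype(int);print(k,round(np.degrees(t)%360),[tuple(int(a) for a in im[y,x]) for x,y in u])
if __name__=="__main__":
    for f in("side0","l1side"): print(f);armcol(cv2.imread(f"pics/{f}.png"),"side",.04)
E
python3 armcol.py
```

```text
side0
0 236 [(253, 255, 255), (249, 255, 255), (247, 255, 255), (204, 216, 223)]
1 296 [(131, 142, 236), (113, 124, 250), (124, 130, 206), (150, 155, 166)]
2 356 [(118, 126, 249), (160, 172, 245), (149, 160, 252), (137, 147, 249)]
3 56 [(93, 100, 255), (82, 87, 242), (89, 95, 250), (99, 107, 212)]
4 116 [(130, 139, 193), (120, 129, 212), (126, 135, 185), (121, 130, 177)]
5 176 [(104, 112, 246), (116, 124, 246), (133, 144, 238), (140, 151, 224)]
l1side
0 236 [(89, 95, 248), (78, 83, 237), (81, 88, 234), (98, 100, 184)]
1 296 [(194, 208, 218), (198, 212, 225), (140, 150, 162), (83, 88, 91)]
2 356 [(122, 131, 234), (156, 166, 220), (150, 160, 221), (142, 153, 229)]
3 56 [(93, 100, 253), (83, 89, 242), (90, 97, 248), (84, 92, 216)]
4 116 [(100, 108, 196), (100, 106, 234), (99, 107, 211), (122, 127, 141)]
5 176 [(83, 88, 222), (88, 95, 225), (98, 104, 231), (109, 117, 224)]
```

White is now at 296°, so the wheel turned 60°. I'll swing back while lifted, reseat and swing again.

```bash
python3 arc.py 564.5 74.3 3.877 3.047 8;
python3 arc.py 545.0 138.8 3.047 2.64 4; python3 arc.py 555.3 170.1 2.64 3.47 8
```

```text
-0.045 0.059 0 -0.017; -0.084 0.120 0 -0.033; -0.116 0.186 0 -0.050; -0.142 0.254 0 -0.066; -0.160 0.325 0 -0.083; -0.171 0.397 0 -0.099; -0.174 0.470 0 -0.116; -0.170 0.543 0 -0.132; [544.10054863 139.47535281]
0.004 0.076 0 -0.016; 0.023 0.146 0 -0.032; 0.048 0.212 0 -0.049; 0.080 0.276 0 -0.065; [554.63395766 171.96937422]
-0.038 -0.050 0 0.017; -0.064 -0.118 0 0.033; -0.083 -0.189 0 0.050; -0.094 -0.261 0 0.066; -0.098 -0.334 0 0.083; -0.094 -0.407 0 0.099; -0.082 -0.479 0 0.116; -0.063 -0.549 0 0.132; [547.69661725 104.17624082]
```

```bash
python3 -m creep '-.045 .059 0 -.017; -.084 .12 0 -.033; -.116 .186 0 -.05; -.142 .254 0 -.066; -.16 .325 0 -.083; -.171 .397 0 -.099; -.174 .47 0 -.116; -.17 .543 0 -.132'
python3 -m creep '.005 .074 0 -.016; .023 .144 0 -.032; .046 .21 0 -.049; .086 .27 0 -.065; .086 .27 -.1 -.065; .086 .27 -.2 -.065; .086 .27 -.25 -.065; .086 .27 -.25 -.065'
python3 -m creep '0 0 -.03 0; 0 0 -.08 0; 0 0 -.13 0; 0 0 -.18 0; 0 0 -.22 0; 0 0 -.25 0; 0 0 -.255 0; 0 0 -.255 0'
```

```text
t: 18.93
eef_pos: [543.4, 139.9, 101.6]
tool_rot: [-3.141, -0.002, 3.043]
force: [-0.5, -1.4, -1.7]
opening: 0.162
gripper_force: 113.0
t: 19.6
eef_pos: [551.8, 171.0, 68.9]
tool_rot: [-3.137, -0.006, 2.641]
force: [-0.5, 0.5, -1.4]
opening: 0.167
gripper_force: 113.2
t: 20.27
eef_pos: [554.6, 171.8, 42.0]
tool_rot: [-3.141, -0.0, 2.64]
force: [-0.1, -0.3, -1.4]
opening: 0.159
gripper_force: 113.2
```

Seated with no contact force. Second swing, from (554.6, 171.8).

```bash
python3 -m creep '-.034 -.064 0 .017; -.058 -.132 0 .033; -.077 -.203 0 .05; -.088 -.275 0 .066; -.092 -.348 0 .083; -.088 -.421 0 .099; -.076 -.493 0 .116; -.057 -.563 0 .132'
python3 -m creep '.02 -.054 0 .013; .044 -.106 0 .026; .073 -.157 0 .039; .106 -.204 0 .052; .142 -.249 0 .065; .142 -.249 0 .065; .142 -.249 0 .065; .142 -.249 0 .065'
python3 - <<'E'
from armcol import *
from sidev import sidev
im=vision.snapshot("side");cv2.imwrite("pics/l2.png",im);armcol(im,"side",.04);print(sidev(im))
E
```

```text
t: 20.93
eef_pos: [548.3, 104.7, 42.7]
tool_rot: [3.14, 0.002, -2.809]
force: [0.9, 2.5, -4.0]
opening: 0.164
gripper_force: 112.9
t: 21.6
eef_pos: [564.6, 74.6, 42.3]
tool_rot: [3.141, -0.0, -2.407]
force: [-1.9, 0.4, -2.1]
opening: 0.166
gripper_force: 113.1
0 236 [(109, 114, 143), (73, 78, 157), (65, 71, 166), (123, 128, 158)]
1 296 [(92, 99, 141), (93, 100, 203), (108, 115, 165), (135, 142, 148)]
2 356 [(151, 163, 175), (169, 179, 184), (176, 185, 191), (179, 191, 198)]
3 56 [(166, 172, 181), (207, 215, 225), (211, 219, 229), (210, 218, 228)]
4 116 [(155, 164, 205), (55, 57, 103), (51, 52, 52), (55, 56, 53)]
5 176 [(213, 221, 233), (197, 203, 215), (50, 51, 56), (53, 54, 55)]
(np.float64(35.0), np.int64(576), array([[247.15,   2.15],
       [249.71,   2.12],
       [250.22,   2.06],
       [250.7 ,   2.24],
       [251.13,   2.27]]))
```

```bash
python3 -m creep '0 0 -.003 0; 0 0 -.006 0; 0 0 -.009 0; 0 0 -.012 0; 0 0 -.015 0; 0 0 -.015 0; 0 0 -.015 0; 0 0 -.015 0'
```

```text
t: 22.32
eef_pos: [564.9, 74.5, 41.0]
tool_rot: [3.141, -0.0, -2.405]
force: [-4.2, 1.2, 4.6]
opening: 0.16
gripper_force: 114.1
```

```bash
python3 -m creep '0 0 0 0; 0 0 0 0; 0 0 0 0; 0 0 0 0; 0 0 0 0; 0 0 0 0; 0 0 0 0; 0 0 0 0' .6 30
python3 -m creep '0 0 .1 0; 0 0 .22 0; 0 0 .35 0; 0 0 .48 0; 0 0 .61 0; 0 0 .74 0; 0 0 .87 0; 0 0 1 0'
python3 -m creep '0 -.12 0 0; 0 -.25 0 0; 0 -.38 0 0; 0 -.5 0 0; 0 -.62 0 0; 0 -.75 0 0; 0 -.88 0 0; 0 -1 0 0'
python3 -m creep '0 -.12 0 0; 0 -.25 0 0; 0 -.38 0 0; 0 -.5 0 0; 0 -.62 0 0; 0 -.75 0 0; 0 -.88 0 0; 0 -1 0 0'
python3 -m creep '0 -.12 0 0; 0 -.25 0 0; 0 -.38 0 0; 0 -.5 0 0; 0 -.62 0 0; 0 -.75 0 0; 0 -.88 0 0; 0 -1 0 0'
python3 - <<'E'
from fit import *
i=vision.snapshot("side");j=vision.snapshot("top")
cv2.imwrite("pics/fs.png",i);cv2.imwrite("pics/ft.png",j)
cv2.imwrite("pics/final.png",np.hstack([cv2.resize(i[150:250,300:430],(400,308),interpolation=cv2.INTER_CUBIC),cv2.resize(j[135:245,205:348],(400,308),interpolation=cv2.INTER_CUBIC)]))
E
```

```text
t: 22.98
eef_pos: [565.0, 74.4, 40.4]
tool_rot: [-3.141, 0.0, -2.405]
force: [-0.9, -0.1, 0.2]
opening: 0.604
gripper_force: 0.0
t: 23.65
eef_pos: [565.0, 74.4, 162.3]
tool_rot: [-3.141, 0.001, -2.405]
force: [-0.1, -0.3, -0.4]
opening: 0.598
gripper_force: 0.0
t: 24.32
eef_pos: [565.1, -46.5, 161.6]
tool_rot: [-3.14, 0.001, -2.405]
force: [0.6, -0.9, 0.8]
opening: 0.601
gripper_force: 0.0
t: 24.98
eef_pos: [564.9, -167.1, 160.6]
tool_rot: [-3.141, 0.0, -2.405]
force: [0.8, 0.7, -0.2]
opening: 0.603
gripper_force: 0.0
t: 25.65
eef_pos: [576.6, -269.2, 159.6]
tool_rot: [-3.132, -0.029, -2.445]
force: [-0.4, 0.1, -0.1]
opening: 0.604
gripper_force: 0.0
```

View pics/final.png

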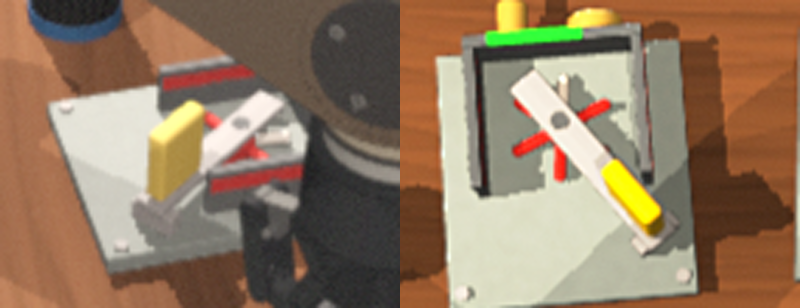

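The final picture shows the white arm pointing at the green strip, with the arm tip at crop (565,80) and the strip spanning columns 485–582. That puts the value at about 2.1. The wrench is standing seated on the red wheel and the arm is clear.

```bash
python3 -c "
from cell import bot
s=bot.read_state();print(s['t'],s['joint_positions'].round(2));print(bot.hand_in())"
```

```text
25.75 [-0.58  0.24  1.71 -0.03  1.2  -2.84]
the job is handed in; nothing more can be done
None
```

I handed the job in at about 25.8 s: the red valve's white arm points at the green strip (value about 2.1 by eye), the wrench stands seated on the red wheel, and no move touched the teal valve, though I did not re-measure it.

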